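# Roll a handle blank onto the marking-out centreline

## Task

Push on the top of the plain cylindrical handle blank to roll it across the marking-out board until it lies along the drawn centreline, and nudge it lengthwise so that its end sits against the stop batten, ready for the handle's lengths to be ticked off. Roll it over to the line rather than dragging it, never pick it up, and leave the turned pattern handle and everything else where they are.

Things in the scene. Friction and masses are not known exactly. Their poses are not given: they have to be found in the camera images.
- blank: the work: a plain straight pale wood cylinder, 40 mm in diameter, 180 mm long, about 0.16 kg, loose on the board, 85 to 115 mm left or right of the line and within 5 degrees of parallel to it. Origin on its axis at mid-length (20 mm below its top); x along its axis towards the batten, y and z turn as it rolls. It rolls easily and, let go, stops within about 10 mm
- blank_far_end (a point): centre of the blank's end face towards the batten (90 mm from its centre along its x), at the start 12 to 32 mm short of it. Fingertips grip the wood: a light press on the blank's top carries its top along, so its centre rolls half as far as the fingertip travels. Pushed lengthwise at its near end it slides; held lightly against the batten so, its near end can be swung to square it. Pushed hard sideways at mid-height it may skid
- blank_near_end (a point): centre of the blank's other end face, towards the robot (90 mm from its centre against its x)
- board: plywood marking-out board, fixed, 340 mm (x) by 460 mm (y), 18 mm thick; origin under its centre, x towards its far edge. A batten 25 mm wide, 24 mm high lies along y near that edge, its working face at x = 115 mm. The centreline, one long straight dark line 2 mm wide, runs along x mid-board from the batten to the near edge; a handle outline and short ticks are drawn about it
- line_stop (a point): the point on the board's face where the centreline meets the batten's working face; x points along the line into the batten, y across the line to the left, z up
- pattern: finished turned chisel handle with a brass ferrule, about 174 mm long and 35 mm at its thickest, lying loose on the board on the other side of the line from the blank; leave it. Origin on its axis near its middle; x along its axis
- pencil: flat grey carpenter's pencil, 144 x 14 x 8 mm, lying on the board near its near edge, right of the line; leave it. Origin under its middle, x along it
- live_centre: small steel lathe centre, 31 mm in diameter and 47 mm tall, standing point up on the board near its near left corner; leave it. Origin under its foot
- wax_tin: round metal tin, 72 mm in diameter and 50 mm tall, standing on the bench left of the board; leave it. Origin under its middle
- chuck: four-jaw lathe chuck, 100 mm in diameter and 66 mm tall, standing jaws up on the bench right of the board; leave it. Origin under its middle
- gouge: spindle gouge with a long wooden handle and steel blade, about 410 mm long, 32 mm thick, lying on the bench left of the board; leave it. Origin under its middle, x towards the blade
- callipers: steel outside callipers, about 150 x 110 x 12 mm, lying flat on the bench right of the board; leave it. Origin under its middle
There are look-alikes about, which are no part of the job. Of the things that look like the blank, the larger one is meant.

How it is judged (in metres and radians):
On the way:
1. the blank has rolled over by about half a turn (its start top side now underneath, within 30 degrees) on its way to the line (angle between blank's own z axis and vertical above 2.6 rad), for 0.03 s.
At the end, for the whole second after the job is handed in: The blank lies still, flat on the board along the centreline: the centres of both its ends are within 5 mm of the line sideways, and its end is within 4 mm of the batten's face (y of blank_far_end in the frame of line_stop between -0.005 and 0.005 m and z of blank_far_end in the frame of line_stop between 0.015 and 0.024 m and y of blank_near_end in the frame of line_stop between -0.005 and 0.005 m and z of blank_near_end in the frame of line_stop between 0.015 and 0.024 m and x of blank_far_end in the frame of line_stop above -0.004 m and linear speed of blank below 0.01 m/s and angular speed of blank below 0.3 rad/s); the robot touches nothing.
It fails at once if the blank was picked up (an end raised more than 12 mm off the board) (z of any of blank_far_end, blank_near_end in the frame of line_stop above 0.032 m).
It fails at once if the turned pattern handle was moved by more than 15 mm (distance of pattern from where it was at the start of the episode above 0.015 m).
It fails at once if another thing on the board or bench (pencil, live centre, wax tin, chuck, gouge, callipers) was moved by more than 15 mm (distance of any of pencil, live_centre, wax_tin, chuck, gouge, callipers from where it was at the start of the episode above 0.015 m).
It also fails if it takes over 61 s, if anything falls off the work surface, if the arm or the gripper's body presses on something with over 40 N, if the wrist force passes 120 N, or if a joint passes its speed limit or range.

## Robot

A 7-joint arm with a two-finger parallel gripper is mounted at the origin on the work surface. World frame = base frame: x ahead of the robot, y to its left, z up, the work surface at z = 0. Lengths are in mm, angles in rad, forces in N, time in s.
With the tool pointing down it reaches from about 425 to 950 mm from the base axis. Payload 4.7 kg.
Tool frame: the origin (TCP) lies midway between the tips of the shut fingers; the grasp point (between the pads) lies 19 mm behind it; z points along the fingers, x is the direction in which the jaws open and shut, and the axes are right-handed (so a half turn about z gives the same grasp; the last joint's range is limited). The gripper opens to 87 mm and grips with 3 to 60 N. Pads are 19 mm wide; open, the fingers measure 117 mm over their backs; the gripper's body (75 mm by 190 mm) begins 51 mm behind the grasp point.
Start: joints at [-1.318, 0.469, -0.049, 1.532, 0.024, 1.141, -0.082], TCP at [187.666, 648.406, 222.573] pointing down, gripper open.
Joint ranges: [-2.59, 2.59], [-0.33, 1.99], [-1.39, 1.29], [0.1, 2.45], [-1.04, 4.18], [0.21, 1.99], [-2.66, 2.66]. Speed limits (rad/s): [2.57, 2.57, 3.14, 3.14, 3.14, 3.14, 3.14].

## Interface

Orientations are given as a unit quaternion [x, y, z, w].
In Python, from station import manip gives the robot as it stands.
- The arm moves only by the tool carry_out, never from a script. Its argument "deltas" is a list of rows, each a list of 5 numbers: the gripper's target within -1 to 1 (fully open at 1, half-way at 0, shut at -1), then the shift along the tool's x, y, z in m, then the turn about the tool's z in degrees. In form: [[gripper, tx, ty, tz, spin], ...]. A call has 1 to 12 rows; each row is the pose to reach, as a shift and turn from the pose measured when the call began, along the tool's axes at that moment; what a row does not reach only later rows make up. A row lasts 1/8 s, in which the tool goes at most 62.5 mm and 10.7 degrees, less where a joint would pass 70% of its speed; a pose out of reach is approached as far as the arm can. A call with a gripper value outside its range is refused whole. The fingers move at their own pace and stop on an object; "newtons" is the grip in N (left out, the last holds). Time passes only in rows, so rows that repeat a pose let the fingers close. It gives the time, the measured TCP pose, the force and the opening at its end, in the units of the state.
- manip.get_state(): the state, without advancing time (a new reading comes with each control period).
- manip.read_camera(name): name is "scene" or "top" or "wrist"; returns the picture (384x512x3 uint8, red, green, blue); there is no depth.
- manip.camera_model(name): a dict with "K" (3x3 intrinsics, pixels), "D" ([k1, k2, p1, p2, k3] as OpenCV has them; the pictures are not rectified), "world_to_cam" (4x4, takes a point from world to camera coordinates); the wrist camera has in their place "hand_eye" (4x4, takes a point from camera to tool coordinates, whose origin is the TCP and whose axes are the tool frame's). Camera axes: x right, y up, looking along -z (the intrinsics and any distortion apply to the point x, -y, -z); pixel columns grow to the right and rows downward; lengths in mm; the calibration is good to about 2 mm. A picture is of the moment at which its call begins: read the wrist's pose just before it. camera_model takes no time and is no camera call.
- manip.sign_off(): hands the job in, once; it reports no verdict.
Trained networks look in the newest picture that a camera, given by its name, has taken for a name from the list of things; names that differ only in an ending like _2 or _b are one class to them, and where a whole thing is asked for, a point or a joint stands for the part that bears it (a point fixed in the world has none). Each returns a list of dicts, best first, with "conf" (0 to 1); they miss things now and then, are a little off and sometimes report something else, mostly with a low value. They report only what shows in the picture. A call takes as long as a camera call. They do not tell look-alikes from the thing itself.
- manip.boxes_of(target, camera): "rect" ([left, top, right, bottom] in pixels, round what is visible of it).
The state is a dict: "clock": time; "joint_positions": joint angles; "dq": joint speeds; "effort": joint torques, N m; "ee_pos": TCP position; "ee_rot": TCP orientation; "wrist_force": force on the tool from outside, world axes, zero at the start; "wrist_torque": the same for the moment, N m; "finger_gap": opening from 0.0 (shut) to 1.0 (fully open).
Only numpy, scipy, OpenCV 4.12 (cv2) and the standard library are available. Lean on these libraries where they do the work, as an engineer would, in place of code of your own. Each camera call takes 0.05 s, during which the arm holds its last target. There are 200 camera calls.

## Working session

There is one attempt and no reset: what is moved stays moved. The work goes in short steps, Python scripts to look and compute and a tool call to move; the robot and the scene stay as the last step left them, time stands still between calls to the robot, and variables do not carry over. Pictures are saved under pics/ and viewed, about 8 in all and at most 12, crops included, and the job is handed in when it is done.

Besides the shell and the picture viewer there is one more tool, called as name(argument=value, ...), one argument or row to a line, values as JSON. carry_out: Moves the arm, as the interface text tells. Its arguments: {"type":"object","properties":{"deltas":{"type":"array"},"newtons":{"type":"number"}},"required":["deltas"]}

```bash
mkdir -p pics; cat > h.py <<'E'
import numpy as np, cv2
from station import manip
from scipy.spatial.transform import Rotation as R
def cam(name,st=None):
    m=manip.camera_model(name);K=np.array(m["K"],float);D=np.array(m["D"],float)
    if name=="wrist":
        T=np.eye(4);T[:3,:3]=R.from_quat(st["ee_rot"]).as_matrix();T[:3,3]=st["ee_pos"]
        W=np.linalg.inv(T@np.array(m["hand_eye"]))
    else: W=np.array(m["world_to_cam"])
    return K,D,W
def px2w(c,uv,z):
    K,D,W=c;p=cv2.undistortPoints(np.array(uv,float).reshape(-1,1,2),K,D).reshape(-1,2)
    d=np.c_[p[:,0],-p[:,1],-np.ones(len(p))]@W[:3,:3]; o=-W[:3,:3].T@W[:3,3]
    return o+d*((z-o[2])/d[:,2])[:,None]
def w2px(c,P):
    K,D,W=c;P=np.atleast_2d(P);q=P@W[:3,:3].T+W[:3,3];q=q*[1,-1,-1]
    return cv2.projectPoints(q,np.zeros(3),np.zeros(3),K,D)[0].reshape(-1,2)
def snap(name,fn):
    st=manip.get_state();im=manip.read_camera(name);cv2.imwrite("pics/"+fn+".png",im[:,:,::-1]);return st,im
E
python3 - <<'E'
from h import *
a=snap("top","top0")[1];b=snap("scene","scene0")[1]
for n in ["blank","pattern","board","pencil","live_centre"]:
  for c in ["top","scene"]:
    print(n,c,[(np.round(d["rect"]).tolist(),round(d["conf"],2)) for d in manip.boxes_of(n,c)][:4])
s=manip.get_state();print(s["clock"],s["ee_pos"],s["ee_rot"],R.from_quat(s["ee_rot"]).as_matrix().round(3).tolist(),s["wrist_force"])
cv2.imwrite("pics/t0.png",cv2.resize(a[:,:,::-1],(800,600)))
E
```

```text
blank top [([195.0, 120.0, 214.0, 186.0], 0.71), ([215.0, 239.0, 244.0, 278.0], 0.68)]
blank scene [([284.0, 173.0, 317.0, 190.0], 0.67), ([258.0, 218.0, 300.0, 257.0], 0.58)]
pattern top [([274.0, 123.0, 287.0, 185.0], 0.78)]
pattern scene [([208.0, 196.0, 238.0, 230.0], 0.82)]
board top [([163.0, 94.0, 329.0, 224.0], 0.56)]
board scene [([168.0, 177.0, 333.0, 295.0], 0.96), ([342.0, 222.0, 393.0, 318.0], 0.74)]
pencil top [([269.0, 206.0, 318.0, 222.0], 0.56), ([124.0, 260.0, 156.0, 286.0], 0.18)]
pencil scene [([229.0, 175.0, 258.0, 192.0], 0.58)]
live_centre top [([164.0, 195.0, 179.0, 209.0], 0.69)]
live_centre scene [([318.0, 213.0, 324.0, 226.0], 0.5)]
0.6 [187.65349743 648.40568792 222.59308709] [ 7.99389111e-01  6.00813653e-01  2.64759459e-05 -5.41775395e-05] [[0.278, 0.961, -0.0], [0.961, -0.278, 0.0], [0.0, -0.0, -1.0]] [-0.37649254 -0.35229656 -0.2115156 ]
```

View pics/t0.png

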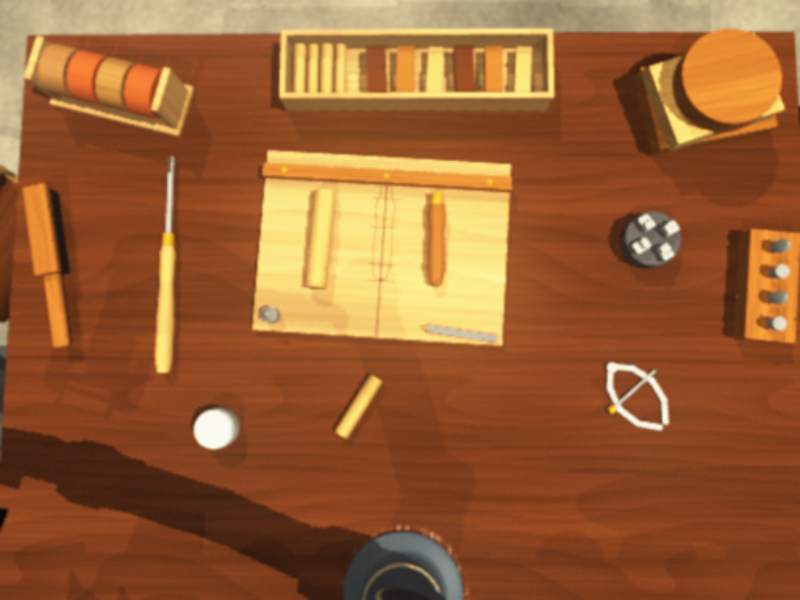

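View pics/scene0.png

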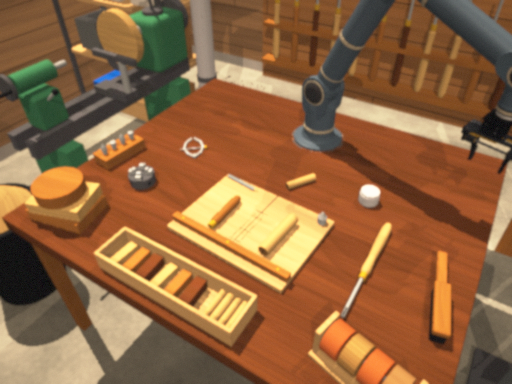

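Top picture (800x600 view): the look-alikes for the blank are the long pale cylinder on the board at (318,238) and the short one on the bench at (358,406). I choose the long one on the board. The pattern is right of the line at (437,238), the line runs from (386,187) to (378,335), and the live centre is at (268,314).

```bash
python3 - <<'E'
from h import *
a=cv2.imread("pics/top0.png");c=cam("top")
s=512/800
# board corners, line, batten face, blank
def f(n,pts,z): print(n,px2w(c,np.array(pts)*s,z)[:,:2].round(1).tolist())
f("line",[(386,187),(378,335)],18)
f("blank near/far",[(315,287),(322,190)],38)
f("pattern",[(436,284),(437,194)],36)
f("small",[(345,434),(374,379)],20)
f("corners near",[(253,330),(503,345)],18)
f("live",[(268,314)],40)
cv2.imwrite("pics/crop1.png",cv2.resize(a[90:230,155:335],(792,616),interpolation=cv2.INTER_CUBIC)[:600])
E
```

```text
line [[737.7, 36.2], [459.9, 48.5]]
blank near/far [[546.0, 163.2], [726.8, 153.7]]
pattern [[552.5, -57.5], [719.8, -59.1]]
small [[280.7, 106.3], [379.8, 54.9]]
corners near [[468.0, 279.5], [442.8, -180.2]]
live [[496.2, 247.6]]
```

View pics/crop1.png

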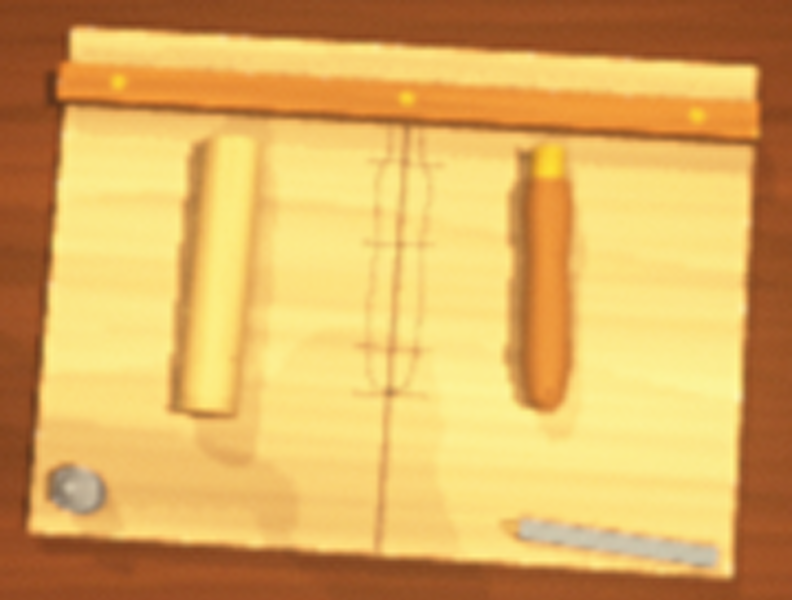

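The crop confirms it: a full 180 mm plain cylinder lies about 115 mm left of the line, nearly parallel to it. I'm moving above it with the jaws along the line.

carry_out(
  deltas=[
    [1,-0.031,0.052,0,7],
    [1,-0.062,0.104,0,14],
    [1,-0.094,0.155,0,21],
    [1,-0.125,0.207,0,28],
    [1,-0.156,0.259,0,35],
    [1,-0.187,0.311,0,42],
    [1,-0.219,0.363,0,49],
    [1,-0.25,0.415,0,56],
    [1,-0.281,0.467,0,63],
    [1,-0.312,0.518,0,70],
    [1,-0.344,0.57,0,76.4],
    [1,-0.344,0.57,0,76.4],
  ],
)

```text
clock: 2.1
ee_pos: [642.4, 152.7, 222.7]
ee_rot: [1.0, -0.027, 0.001, 0.002]
wrist_force: [-0.7, -0.0, 0.3]
finger_gap: 1.0
```

```bash
python3 - <<'E'
from h import *
st,im=snap("wrist","w1");print(st["clock"],st["ee_pos"],R.from_quat(st["ee_rot"]).as_matrix().round(3).tolist(),st["wrist_force"],st["joint_positions"])
print(manip.camera_model("wrist"))
print(manip.boxes_of("blank","wrist"))
E
```

```text
2.1 [642.44163484 152.65733431 222.72164824] [[0.999, -0.054, 0.002], [-0.054, -0.999, -0.004], [0.002, 0.004, -1.0]] [-0.68145599 -0.00087336  0.26505989] [-0.5953101   0.4624259   0.42332479  1.59283607 -0.19949123  1.12853056
 -0.18023414]
{'K': array([[328.38783702,   0.        , 248.89461152],
       [  0.        , 328.38783702, 194.59725647],
       [  0.        ,   0.        ,   1.        ]]), 'D': array([-0.07791458,  0.        ,  0.        ,  0.        ,  0.        ]), 'hand_eye': array([[ 9.99999755e-01,  1.16531065e-04,  6.89790703e-04,
        -2.94922340e-01],
       [ 3.20453711e-04, -9.52798339e-01, -3.03603726e-01,
        -8.35583209e+01],
       [ 6.21852170e-04,  3.03603873e-01, -9.52798143e-01,
        -1.61276213e+02],
       [ 0.00000000e+00,  0.00000000e+00,  0.00000000e+00,
         1.00000000e+00]])}
[{'rect': [152.8, 149.5, 328.0, 189.0], 'conf': 0.67}, {'rect': [0.0, 216.3, 56.5, 253.7], 'conf': 0.62}]
```

View pics/w1.png

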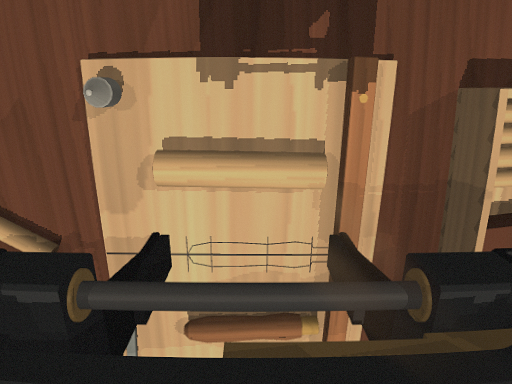

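Wrist picture: the blank spans cols 153–327 and rows 150–188, the line is at row 254, the batten face is near col 337, the pattern is at (250,327), and the live centre is at (103,92). Next I fit the line and blank edges numerically.

```bash
cat >> h.py <<'E'
from scipy.optimize import least_squares
def fitline(st,im,cols,row0,w=8,z=18):
    g=cv2.cvtColor(im,cv2.COLOR_RGB2GRAY).astype(float);c=cam("wrist",st);pts=[]
    for u in cols:
        r0=int(row0(u) if callable(row0) else row0);p=g[r0-w:r0+w+1,u];d=np.clip(np.median(p)-8-p,0,None)
        if d.sum()>10: pts.append((u,r0-w+(d*np.arange(len(p))).sum()/d.sum()))
    P=px2w(c,pts,z); k=np.polyfit(P[:,0],P[:,1],1)
    for _ in range(4):
        r=P[:,1]-np.polyval(k,P[:,0]);ok=abs(r)<max(1.2*np.median(abs(r)),.6);k=np.polyfit(P[ok,0],P[ok,1],1)
    return k,len(pts),ok.sum(),pts
def cyl(b,n=24):
    cx,cy,yaw=b;a=np.array([np.cos(yaw),np.sin(yaw),0]);l=np.array([-np.sin(yaw),np.cos(yaw),0])
    t=np.linspace(0,2*np.pi,n,endpoint=False);ring=20*(np.outer(np.cos(t),l)+np.outer(np.sin(t),[0,0,1]))
    C=np.array([cx,cy,38]);return C+90*a+ring,C-90*a+ring
def overlay(st,im,b,k,xb,fn,box,s=3):
    c=cam("wrist",st);u0,v0,u1,v1=box
    o=cv2.resize(im[v0:v1,u0:u1,::-1],None,fx=s,fy=s,interpolation=cv2.INTER_CUBIC)
    f=lambda P:((w2px(c,P)-[u0,v0]+.5)*s).astype(int)
    F,N=cyl(b);h=cv2.convexHull(f(np.r_[F,N]));cv2.polylines(o,[h],True,(255,0,0),1)
    cv2.polylines(o,[f(F)],True,(0,0,255),1);cv2.polylines(o,[f(N)],True,(0,0,255),1)
    if k is not None: cv2.polylines(o,[f([[x,np.polyval(k,x),18] for x in np.linspace(xb-230,xb,20)])],False,(0,255,0),1)
    if k is not None:
        y=np.polyval(k,xb);q=[[xb-k[0]*d,y+d,18] for d in np.linspace(-60,160,20)]
        cv2.polylines(o,[f(q)],False,(255,0,255),1)
    cv2.imwrite("pics/"+fn+".png",o)
E
python3 - <<'E'
from h import *
st=manip.get_state();im=cv2.imread("pics/w1.png")[:,:,::-1]
k,n,m,p=fitline(st,im,range(112,186,3),254,5);print("line",k,np.degrees(np.arctan(k[0])),n,m,p[0],p[-1])
k2,n,m,p=fitline(st,im,list(range(112,140,2))+list(range(176,325,3)),254,5);print(k2,n,m)
c=cam("wrist",st);print(px2w(c,[(337,254),(345,150)],18))
b=(636.4,158.5,-.052)
overlay(st,im,b,k2,737.7,"ov1",(100,130,360,270))
g=cv2.cvtColor(im,cv2.COLOR_RGB2GRAY).astype(int)
for u in (180,240,300): print(u,g[140:196,u].tolist())
for v in (165,175): print(v,g[v,145:162].tolist(),g[v,318:350].tolist())
E
```

```text
line [-5.24438448e-02  8.15006163e+01] -3.0020607361998777 14 11 (112, np.float64(252.86470588235295)) (184, np.float64(253.91860465116278))
[-4.98343714e-02  8.02041996e+01] 63 56
[[743.83026286  43.67660945  18.        ]
 [748.06844079 174.35256072  18.        ]]
180 [107, 106, 106, 104, 105, 103, 104, 107, 105, 107, 86, 76, 86, 94, 106, 114, 122, 119, 125, 134, 139, 146, 150, 157, 161, 165, 164, 161, 162, 169, 172, 177, 182, 183, 181, 178, 175, 175, 174, 174, 173, 171, 165, 157, 157, 140, 129, 162, 163, 163, 176, 177, 176, 177, 179, 179]
240 [98, 99, 101, 99, 99, 100, 100, 97, 99, 100, 102, 74, 76, 83, 91, 97, 102, 106, 115, 123, 132, 140, 144, 152, 157, 162, 154, 157, 161, 168, 172, 177, 178, 181, 182, 179, 180, 175, 174, 169, 171, 171, 171, 170, 166, 164, 150, 136, 148, 147, 146, 149, 166, 168, 167, 166]
300 [105, 110, 110, 110, 107, 111, 110, 109, 107, 108, 110, 109, 87, 82, 85, 90, 96, 104, 107, 113, 125, 130, 134, 138, 145, 144, 148, 151, 156, 164, 167, 171, 175, 176, 176, 177, 173, 171, 167, 172, 172, 176, 173, 173, 171, 170, 169, 157, 141, 156, 158, 155, 173, 173, 173, 172]
165 [143, 145, 146, 146, 149, 150, 155, 154, 167, 166, 167, 168, 167, 166, 167, 166, 165] [135, 133, 131, 133, 132, 132, 134, 134, 133, 122, 146, 141, 141, 142, 137, 137, 136, 136, 133, 135, 135, 119, 50, 53, 53, 49, 55, 85, 120, 132, 128, 126]
175 [145, 146, 151, 153, 161, 156, 155, 153, 152, 180, 177, 178, 177, 176, 177, 176, 176] [176, 177, 177, 176, 176, 178, 176, 178, 179, 114, 142, 142, 141, 140, 137, 138, 136, 134, 138, 134, 110, 48, 54, 52, 52, 56, 80, 121, 131, 127, 123, 121]
```

View pics/ov1.png

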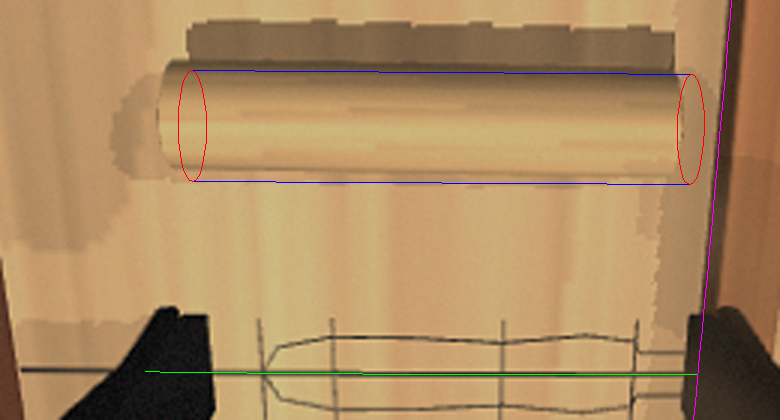

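```bash
cat >> h.py <<'E'
def fitblank(st,up,lo,ul,ur,b0):
    """up/lo: (u,v) silhouette points; ul/ur: (u,v) end points"""
    c=cam("wrist",st)
    def res(b):
        F,N=cyl(b,72);f=w2px(c,F);n=w2px(c,N);A=np.r_[f,n];h=cv2.convexHull(A.astype(np.float32))
        r=[cv2.pointPolygonTest(h,(float(u),float(v)),True) for u,v in up+lo+ul+ur]
        return r
    s=least_squares(res,b0,diff_step=1e-4,x_scale=[1,1,.01]);return s.x,np.round(s.fun,2)
E
python3 - <<'E'
from h import *
st=manip.get_state();im=cv2.imread("pics/w1.png")[:,:,::-1]
b,r=fitblank(st,[(180,149.7),(240,150.7),(300,151.6)],[(180,185.8),(240,187),(300,188)],[(153,168),(153,172)],[(327,168),(327,175)],(630,162,-.05));print(b,r)
k=[-.04983,80.2042];c=cam("wrist",st)
q=px2w(c,[(339.3,165),(338.4,175),(336,210)],18);print(q)
th=np.arctan(k[0]);a=np.array([np.cos(th),np.sin(th)]);l=np.array([-a[1],a[0]])
print("batten along line",q[:,:2]@a)
O=np.array([0,k[1]])
for s in(1,-1):
  e=b[:2]+s*90*np.array([np.cos(b[2]),np.sin(b[2])]);print("end",s,e,(e-O)@l,(e@a))
overlay(st,im,b,k,q[1][0]+6,"ov2",(100,130,360,270))
E
```

```text
[ 6.29842097e+02  1.62431385e+02 -6.29376344e-02] [0.41 0.39 0.27 0.53 0.35 0.38 0.94 0.77 1.02 0.69]
[[742.14630136 157.28416555  18.        ]
 [741.51256084 145.52376364  18.        ]
 [740.2263532  102.55249012  18.        ]]
batten along line [733.39887061 733.35121006 734.20520139]
end 1 [719.66390462 156.77073722] 112.28806875998802 710.9698866496606
end -1 [540.02029008 168.09203374] 114.65478747288982 530.9854466484927
```

View pics/ov2.png

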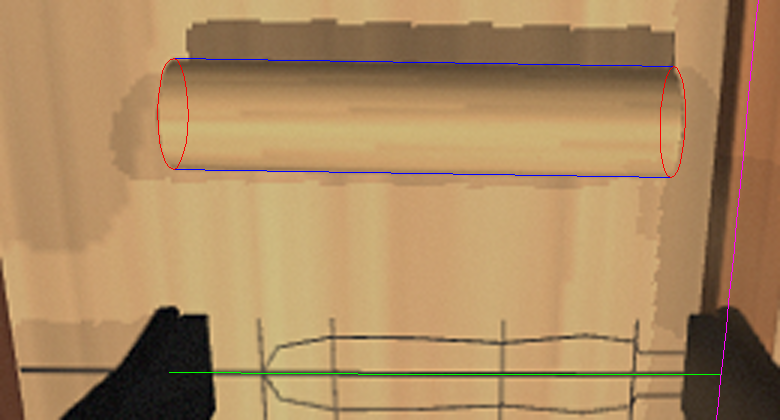

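The fit agrees with the picture. The blank is 112–115 mm left of the line, 22 mm short of the batten and nearly parallel. I'll come down behind its crest and touch it lightly.

carry_out(
  deltas=[
    [1,-0.01,-0.017,0.06,0.2],
    [1,-0.01,-0.017,0.12,0.2],
    [1,-0.01,-0.017,0.15,0.2],
    [1,-0.01,-0.017,0.162,0.2],
    [1,-0.01,-0.017,0.1635,0.2],
    [1,-0.01,-0.017,0.165,0.2],
  ],
)

```text
clock: 2.95
ee_pos: [631.3, 177.4, 59.0]
ee_rot: [1.0, -0.024, 0.001, -0.001]
wrist_force: [0.3, -0.1, 0.8]
finger_gap: 1.005
```

```bash
python3 - <<'E'
from h import *
st,im=snap("wrist","w2");print(st["ee_pos"],R.from_quat(st["ee_rot"]).as_matrix().round(4).tolist(),st["wrist_force"],np.abs(st["dq"]).max())
st=manip.get_state();print(st["ee_pos"],st["wrist_force"],np.abs(st["dq"]).max())
E
```

```text
[631.34741703 177.44514297  59.01134143] [[0.9988, -0.0481, 0.0023], [-0.0481, -0.9988, 0.0017], [0.0022, -0.0018, -1.0]] [ 0.34876464 -0.13013109  0.80897927] 0.022821261157848452
[631.21014056 177.23124051  58.79983326] [-0.4633797  -0.60375243 -0.38415602] 0.003867972440354586
```

carry_out(
  deltas=[
    [1,0,0,0,0],
  ],
)

```text
clock: 3.12
ee_pos: [631.8, 177.5, 60.0]
ee_rot: [1.0, -0.024, 0.002, -0.001]
wrist_force: [-0.3, -0.1, 0.7]
finger_gap: 0.998
```

The second script used a pose read after the arm had settled, not the pose at the picture, so I'm redoing the fit with the recorded one.

```bash
cat >> h.py <<'E'
def report(st,b,k,xa):
    th=np.arctan(k[0]);a=np.array([np.cos(th),np.sin(th)]);l=np.array([-a[1],a[0]])
    for s in(1,-1):
        e=b[:2]+s*90*np.array([np.cos(b[2]),np.sin(b[2])]);print("end",s,e.round(1),"lat",round((e-[0,k[1]])@l,1),"gap",round(xa-e@a,1))
E
python3 - <<'E'
from h import *
im=cv2.imread("pics/w1.png")[:,:,::-1]
M=np.array([[0.999,-0.054,0.002],[-0.054,-0.999,-0.004],[0.002,0.004,-1.0]])
st=dict(ee_pos=[642.44,152.66,222.72],ee_rot=R.from_matrix(M).as_quat())
b,r=fitblank(st,[(180,149.7),(240,150.7),(300,151.6)],[(180,185.8),(240,187),(300,188)],[(153,168),(153,172)],[(327,168),(327,175)],(630,155,-.05));print(b,r)
k,n,m,_=fitline(st,im,list(range(112,140,2))+list(range(176,325,3)),254,5);print(k,n,m)
c=cam("wrist",st);q=px2w(c,[(339.3,165),(338.4,175),(336,210)],18)
th=np.arctan(k[0]);xa=(q[:,:2]@[np.cos(th),np.sin(th)]);print(xa,np.degrees(th));report(st,b,k,xa.mean())
print(manip.get_state()["ee_pos"])
E
```

```text
[ 6.33256619e+02  1.54999001e+02 -7.24953420e-02] [0.4  0.37 0.24 0.51 0.33 0.34 0.83 0.67 0.91 0.58]
[-6.02476755e-02  7.89918658e+01] 63 56
[735.47089331 735.45539241 736.43028554] -3.447770007565725
end 1 [723.  148.5] lat 112.8 gap 23.0
end -1 [543.5 161.5] lat 115.1 gap 203.0
[631.81978267 177.45009362  59.99536847]
```

carry_out(
  deltas=[
    [1,0,0.007,0,0.3],
    [1,0,0.0135,0,0.3],
    [1,0,0.0135,0.001,0.3],
    [1,0,0.0135,0.002,0.3],
    [1,0,0.0135,0.003,0.3],
    [1,0,0.0135,0.003,0.3],
  ],
)

```text
clock: 3.88
ee_pos: [631.5, 164.7, 58.3]
ee_rot: [1.0, -0.027, 0.002, -0.002]
wrist_force: [-1.8, -0.4, 8.8]
finger_gap: 1.0
```

carry_out(
  deltas=[
    [1,0,0.003,0.0012,0],
    [1,0,0.009,0.0012,0],
    [1,0,0.016,0.0012,0],
    [1,0,0.023,0.0012,0],
    [1,0,0.029,0.0012,0],
    [1,0,0.033,0.0012,0],
    [1,0,0.034,0.0012,0],
    [1,0,0.034,0.0012,0],
  ],
)

```text
clock: 4.88
ee_pos: [629.1, 131.4, 58.2]
ee_rot: [1.0, -0.026, 0.001, -0.002]
wrist_force: [-4.4, 0.3, 9.0]
finger_gap: 0.999
```

```bash
python3 - <<'E'
from h import *
st,im=snap("wrist","w3");print(st["ee_pos"],st["wrist_force"],manip.boxes_of("blank","wrist")[:2])
st,im=snap("top","top3");c=cam("top")
for d in manip.boxes_of("blank","top")[:2]:
  l,t,r,bb=d["rect"];print(d,px2w(c,[((l+r)/2,(t+bb)/2)],38))
cv2.imwrite("pics/w3b.png",cv2.resize(cv2.imread("pics/w3.png"),(800,600)))
E
```

```text
[629.06909534 131.43180465  58.16466899] [-4.44868937  0.25531124  9.04776654] [{'rect': [87.5, 188.0, 417.0, 257.1], 'conf': 0.56}]
{'rect': [213.5, 238.3, 242.4, 278.3], 'conf': 0.96} [[336.25395116  85.15874746  38.        ]]
{'rect': [396.9, 141.0, 435.5, 170.9], 'conf': 0.59} [[ 627.19403197 -446.36233835   38.        ]]
```

View pics/w3b.png

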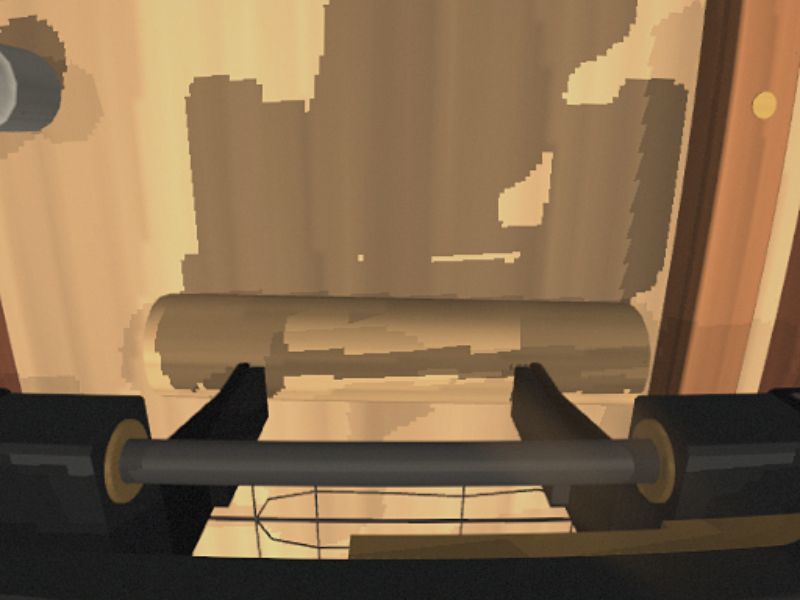

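The first stroke rolled the blank cleanly: both fingertips sit on its line-side shoulder, at (255,380) and (530,380) in the 800-wide view. Next stroke.

carry_out(
  deltas=[
    [1,0,0,-0.006,0],
    [1,0.002,-0.008,-0.006,0],
    [1,0.002,-0.016,-0.006,0],
    [1,0.002,-0.016,-0.001,0],
    [1,0.002,-0.016,0.0012,0],
    [1,0.002,-0.016,0.0012,0],
    [1,0.002,-0.01,0.0012,0],
    [1,0.002,-0.001,0.0012,0],
    [1,0.002,0.008,0.0012,0],
    [1,0.002,0.015,0.0012,0],
    [1,0.002,0.018,0.0012,0],
    [1,0.002,0.018,0.0012,0],
  ],
)

```text
clock: 6.58
ee_pos: [629.7, 112.9, 58.1]
ee_rot: [1.0, -0.027, 0.0, -0.003]
wrist_force: [-5.0, -0.6, 11.4]
finger_gap: 1.0
```

```bash
python3 - <<'E'
from h import *
st,im=snap("wrist","w4");print(st["clock"],st["ee_pos"].round(1),manip.boxes_of("blank","wrist")[:2])
E
```

```text
6.575 [629.7 112.9  58.1] [{'rect': [88.2, 185.5, 412.9, 258.6], 'conf': 0.68}]
```

carry_out(
  deltas=[
    [1,0,0,-0.006,0],
    [1,0.002,-0.009,-0.006,0],
    [1,0.002,-0.018,-0.006,0],
    [1,0.002,-0.018,-0.001,0],
    [1,0.002,-0.018,0.0012,0],
    [1,0.002,-0.018,0.0012,0],
    [1,0.002,-0.011,0.0012,0],
    [1,0.002,-0.002,0.0012,0],
    [1,0.002,0.008,0.0012,0],
    [1,0.002,0.016,0.0012,0],
    [1,0.002,0.019,0.0012,0],
    [1,0.002,0.019,0.0012,0],
  ],
)

```text
clock: 8.18
ee_pos: [630.3, 93.6, 58.1]
ee_rot: [1.0, -0.027, 0.0, -0.003]
wrist_force: [-3.9, -0.2, 10.8]
finger_gap: 0.997
```

carry_out(
  deltas=[
    [1,0,0,-0.006,0],
    [1,0.002,-0.009,-0.006,0],
    [1,0.002,-0.018,-0.006,0],
    [1,0.002,-0.018,-0.001,0],
    [1,0.002,-0.018,0.0012,0],
    [1,0.002,-0.018,0.0012,0],
    [1,0.002,-0.011,0.0012,0],
    [1,0.002,-0.002,0.0012,0],
    [1,0.002,0.008,0.0012,0],
    [1,0.002,0.016,0.0012,0],
    [1,0.002,0.019,0.0012,0],
    [1,0.002,0.019,0.0012,0],
  ],
)

```text
clock: 9.68
ee_pos: [631.0, 73.9, 58.2]
ee_rot: [1.0, -0.027, -0.0, -0.003]
wrist_force: [-4.8, 0.4, 10.6]
finger_gap: 0.997
```

```bash
python3 - <<'E'
from h import *
st,im=snap("wrist","w5");print(st["clock"],st["ee_pos"].round(1),manip.boxes_of("blank","wrist")[:2])
E
```

```text
9.675 [631.   73.9  58.2] [{'rect': [81.1, 186.0, 407.4, 261.4], 'conf': 0.94}]
```

carry_out(
  deltas=[
    [1,0,0,-0.006,0],
    [1,0.0,-0.009,-0.006,0],
    [1,0.0,-0.018,-0.006,0],
    [1,0.0,-0.018,-0.001,0],
    [1,0.0,-0.018,0.0012,0],
    [1,0.0,-0.018,0.0012,0],
    [1,0.0,-0.011,0.0012,0],
    [1,0.0,-0.002,0.0012,0],
    [1,0.0,0.008,0.0012,0],
    [1,0.0,0.016,0.0012,0],
    [1,0.0,0.019,0.0012,0],
    [1,0.0,0.019,0.0012,0],
  ],
)

```text
clock: 11.28
ee_pos: [629.8, 54.5, 58.2]
ee_rot: [1.0, -0.028, -0.001, -0.003]
wrist_force: [-3.6, -0.1, 12.0]
finger_gap: 0.997
```

carry_out(
  deltas=[
    [1,0,0,-0.02,0],
    [1,0,0,-0.08,0],
    [1,0,-0.02,-0.13,0],
    [1,0,-0.03,-0.16,0],
    [1,0,-0.03,-0.16,0],
    [1,0,-0.03,-0.16,0],
    [1,0,-0.03,-0.16,0],
  ],
)

```text
clock: 12.15
ee_pos: [630.6, 82.5, 216.4]
ee_rot: [1.0, -0.028, -0.002, -0.003]
wrist_force: [-0.5, 0.3, -0.1]
finger_gap: 1.0
```

```bash
python3 - <<'E'
from h import *
import json
st,im=snap("wrist","w6");json.dump({k:list(map(float,st[k])) for k in("ee_pos","ee_rot")},open("w6.json","w"))
print(st["clock"],st["ee_pos"].round(1),manip.boxes_of("blank","wrist")[:2])
b=(632,62,-.055);overlay(st,im,b,[-.0602,79],735.5+3,"ov6",(90,130,355,320))
g=cv2.cvtColor(im,cv2.COLOR_RGB2GRAY).astype(int)
for u in (180,215,250,290): print(u,g[150:240,u].tolist())
E
```

```text
12.15 [630.6  82.5 216.4] [{'rect': [1.7, 170.2, 51.6, 212.9], 'conf': 0.98}, {'rect': [160.5, 171.8, 334.1, 212.7], 'conf': 0.76}]
180 [178, 178, 177, 177, 175, 178, 177, 176, 182, 129, 106, 107, 109, 108, 107, 109, 108, 107, 106, 107, 108, 110, 88, 80, 86, 94, 101, 109, 112, 121, 126, 133, 136, 141, 148, 151, 156, 162, 163, 168, 172, 175, 177, 177, 178, 178, 178, 175, 176, 176, 177, 175, 178, 163, 165, 161, 159, 143, 123, 162, 163, 158, 177, 176, 175, 175, 175, 176, 172, 176, 175, 175, 176, 175, 177, 174, 174, 175, 177, 174, 175, 175, 175, 174, 174, 173, 174, 175, 175, 174]
215 [170, 173, 171, 170, 172, 172, 171, 172, 175, 113, 101, 102, 104, 103, 103, 100, 104, 105, 102, 102, 105, 105, 92, 84, 81, 84, 89, 96, 103, 110, 118, 129, 134, 138, 145, 149, 151, 157, 163, 167, 168, 170, 167, 168, 170, 176, 174, 179, 179, 175, 177, 179, 178, 178, 168, 160, 160, 161, 147, 123, 158, 160, 160, 177, 176, 176, 183, 84, 160, 176, 176, 175, 178, 176, 175, 174, 172, 172, 171, 174, 173, 173, 174, 172, 173, 172, 174, 174, 174, 172]
250 [168, 168, 166, 166, 168, 166, 166, 167, 166, 168, 174, 107, 96, 100, 99, 97, 99, 99, 99, 98, 98, 101, 99, 88, 80, 79, 83, 90, 91, 105, 111, 119, 129, 131, 138, 145, 149, 154, 159, 165, 168, 168, 171, 170, 172, 169, 173, 173, 170, 177, 177, 177, 178, 179, 178, 172, 163, 153, 158, 150, 128, 148, 148, 169, 166, 169, 174, 73, 166, 170, 167, 168, 167, 168, 169, 168, 166, 168, 167, 168, 168, 168, 166, 167, 168, 167, 166, 168, 167, 170]
290 [168, 167, 169, 168, 171, 168, 169, 169, 168, 168, 169, 173, 116, 104, 106, 106, 104, 106, 103, 107, 104, 103, 102, 102, 103, 83, 83, 85, 91, 99, 106, 111, 121, 126, 132, 137, 143, 146, 153, 159, 164, 167, 168, 169, 171, 171, 174, 175, 175, 174, 177, 176, 176, 177, 177, 178, 177, 168, 163, 155, 150, 134, 147, 147, 165, 167, 172, 77, 147, 166, 167, 162, 166, 164, 163, 164, 166, 169, 171, 172, 173, 174, 171, 172, 172, 171, 170, 173, 171, 173]
```

View pics/ov6.png

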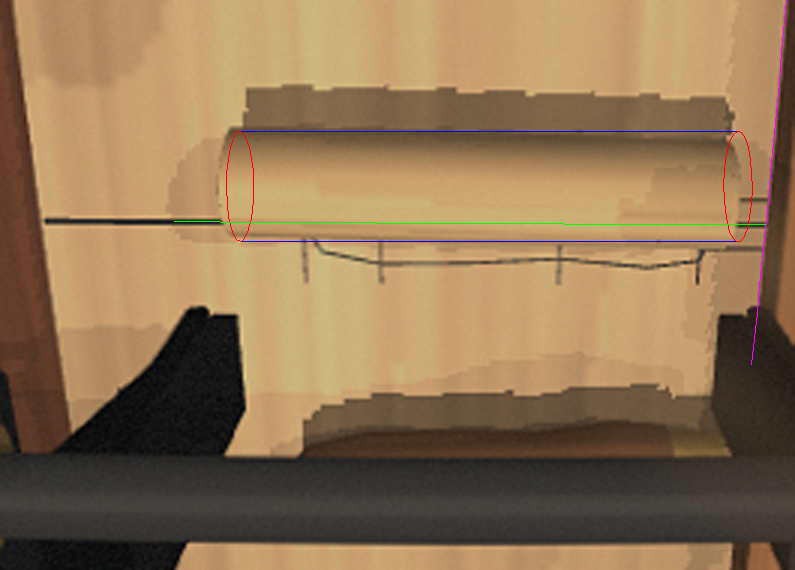

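```bash
python3 - <<'E'
from h import *
import json
st=json.load(open("w6.json"));im=cv2.imread("pics/w6.png")[:,:,::-1]
k,n,m,p=fitline(st,im,list(range(108,160,2))+list(range(338,344)),204,4);print(k,n,m,p[0],p[-1],"deg",np.degrees(np.arctan(k[0])))
b,r=fitblank(st,[(180,171.6),(215,172),(250,173),(290,174.8)],[(180,208.5),(215,209.4),(250,210.3),(290,211.4)],[(162.8,190),(162.8,194)],[(336,190),(336,196)],(630,62,-.05));print(b,r)
g=cv2.cvtColor(im,cv2.COLOR_RGB2GRAY).astype(int)
for v in (180,204): print(g[v,330:358].tolist())
E
```

```text
[-5.99137178e-02  7.87025496e+01] 32 32 (108, np.float64(203.21428571428572)) (343, np.float64(204.513698630137)) deg -3.4287044665399766
[ 6.28693163e+02  6.20127013e+01 -8.43378291e-02] [ 0.14 -0.46 -0.46  0.21 -0.18 -0.1  -0.02  0.01  0.97  0.93  0.99  0.92]
[98, 96, 97, 96, 94, 137, 142, 144, 141, 140, 138, 138, 139, 138, 138, 144, 153, 140, 63, 52, 56, 48, 50, 56, 84, 114, 123, 120]
[166, 162, 164, 164, 164, 128, 61, 65, 66, 66, 67, 64, 64, 59, 69, 74, 65, 67, 67, 62, 60, 73, 98, 111, 111, 110, 109, 107]
```

The blank is now 21 mm from the line, 1.4° off parallel, with a gap of about 22 mm. One or two more strokes are needed.

carry_out(
  deltas=[
    [1,0,0.0125,0.06,1.4],
    [1,0,0.0125,0.12,1.4],
    [1,0,0.0125,0.145,1.4],
    [1,0,0.0125,0.153,1.4],
    [1,0,0.0125,0.157,1.4],
    [1,0,0.0125,0.1585,1.4],
    [1,0,0.0125,0.1595,1.4],
    [1,0,0.0125,0.1595,1.4],
  ],
)

```text
clock: 13.25
ee_pos: [630.6, 71.3, 58.4]
ee_rot: [0.999, -0.04, -0.001, -0.003]
wrist_force: [-0.1, -0.6, 2.4]
finger_gap: 0.996
```

carry_out(
  deltas=[
    [1,0,0,0.001,0],
    [1,0,0.004,0.0015,-0.3],
    [1,0,0.012,0.0015,-0.9],
    [1,0,0.02,0.0015,-1.5],
    [1,0,0.028,0.0015,-2.1],
    [1,0,0.034,0.0015,-2.6],
    [1,0,0.037,0.0015,-2.8],
    [1,0,0.037,0.0015,-2.8],
    [1,0,0.037,-0.005,-2.8],
    [1,0,0.037,-0.02,-2.8],
  ],
)

```text
clock: 14.5
ee_pos: [626.8, 34.4, 78.0]
ee_rot: [1.0, -0.016, -0.002, -0.003]
wrist_force: [0.4, -0.4, -0.8]
finger_gap: 0.998
```

carry_out(
  deltas=[
    [1,0,0,-0.06,-1.4],
    [1,0,-0.02,-0.11,-1.4],
    [1,0,-0.04,-0.14,1.4],
    [1,0,-0.05,-0.14,1.4],
    [1,0,-0.05,-0.14,1.4],
    [1,0,-0.05,-0.14,1.4],
  ],
)

```text
clock: 15.25
ee_pos: [627.9, 82.4, 216.8]
ee_rot: [1.0, -0.028, -0.003, -0.002]
wrist_force: [0.6, -0.0, 0.2]
finger_gap: 1.0
```

```bash
python3 - <<'E'
from h import *
import json
st,im=snap("wrist","w7");json.dump({k:list(map(float,st[k])) for k in("ee_pos","ee_rot")},open("w7.json","w"))
print(st["clock"],st["ee_pos"].round(1),R.from_quat(st["ee_rot"]).as_matrix().round(4).tolist(),manip.boxes_of("blank","wrist")[:2])
b=(628.7,44,-.06);overlay(st,im,b,[-.0599,78.7],735.7+3,"ov7",(90,130,355,320))
g=cv2.cvtColor(im,cv2.COLOR_RGB2GRAY).astype(int)
for u in (190,240,290): print(u,g[160:225,u].tolist())
for v in (185,195): print(v,g[v,150:175].tolist(),g[v,325:355].tolist())
E
```

```text
15.25 [627.9  82.4 216.8] [[0.9984, -0.0564, -0.0063], [-0.0564, -0.9984, 0.005], [-0.0066, -0.0046, -1.0]] [{'rect': [166.4, 189.8, 340.9, 225.8], 'conf': 0.68}, {'rect': [83.6, 0.0, 418.8, 356.4], 'conf': 0.63}]
190 [175, 175, 176, 175, 175, 175, 176, 175, 175, 175, 175, 176, 175, 176, 175, 178, 181, 117, 104, 108, 107, 108, 109, 110, 109, 107, 108, 108, 112, 109, 95, 72, 75, 82, 91, 98, 104, 109, 117, 118, 124, 138, 146, 153, 154, 156, 160, 162, 168, 173, 175, 177, 177, 178, 176, 177, 176, 176, 176, 173, 172, 171, 169, 169, 164]
240 [169, 167, 166, 167, 167, 166, 167, 165, 169, 167, 166, 169, 166, 165, 168, 171, 103, 94, 98, 98, 99, 97, 101, 98, 99, 100, 98, 99, 101, 75, 37, 71, 76, 85, 91, 98, 96, 100, 108, 122, 129, 140, 144, 148, 151, 154, 156, 156, 156, 164, 168, 171, 171, 176, 177, 177, 182, 180, 180, 181, 178, 174, 173, 170, 165]
290 [168, 168, 168, 165, 169, 167, 167, 167, 168, 169, 170, 168, 167, 169, 169, 169, 172, 109, 101, 101, 102, 102, 101, 103, 102, 102, 100, 102, 103, 102, 66, 71, 81, 83, 87, 89, 94, 104, 114, 126, 130, 135, 141, 144, 148, 155, 157, 159, 163, 166, 169, 173, 174, 178, 178, 180, 182, 180, 178, 181, 178, 177, 175, 171, 167]
185 [165, 166, 166, 168, 170, 171, 172, 173, 174, 176, 175, 171, 171, 171, 171, 175, 176, 176, 179, 178, 179, 178, 180, 178, 177] [97, 96, 83, 63, 94, 94, 96, 96, 75, 76, 80, 147, 145, 142, 142, 139, 138, 139, 137, 138, 139, 136, 136, 141, 123, 61, 48, 50, 46, 46]
195 [166, 168, 168, 167, 170, 170, 172, 174, 173, 177, 175, 157, 154, 155, 153, 158, 157, 162, 164, 155, 93, 95, 99, 95, 97] [89, 91, 89, 90, 88, 88, 89, 87, 90, 86, 87, 88, 119, 118, 114, 115, 116, 113, 114, 111, 113, 113, 115, 105, 69, 53, 53, 54, 49, 48]
```

View pics/ov7.png

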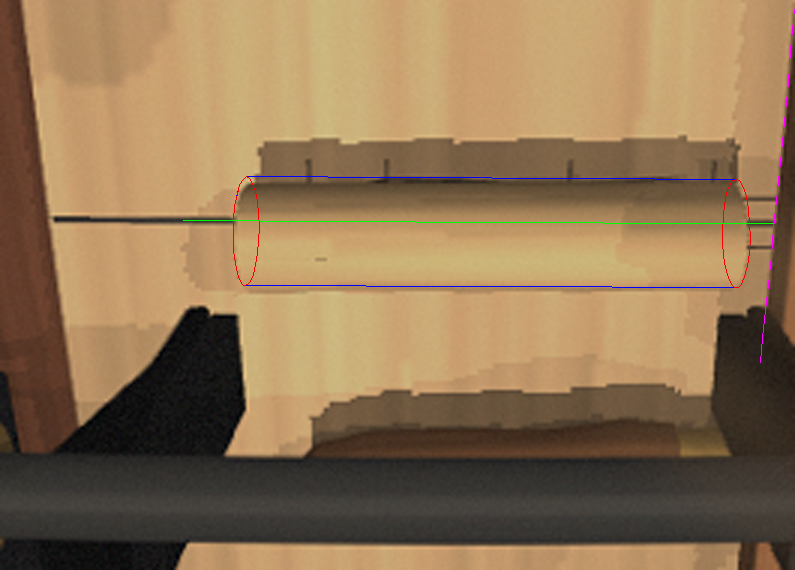

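The fit nearly coincides: the blank is parallel to the line, about 2 mm left of it, with the gap still about 20 mm. Now I turn the jaws across it so the fingers straddle and square it, then slide it lengthwise without lifting.

carry_out(
  deltas=[
    [1,-0.003,0.01,0,-10],
    [1,-0.006,0.02,0,-20],
    [1,-0.01,0.03,0,-30],
    [1,-0.0125,0.042,0,-40],
    [1,-0.0125,0.042,0,-50],
    [1,-0.0125,0.042,0,-60],
    [1,-0.0125,0.042,0.02,-70],
    [1,-0.0125,0.042,0.06,-80],
    [1,-0.0125,0.042,0.1,-89.9],
    [1,-0.0125,0.042,0.12,-89.9],
    [1,-0.0125,0.042,0.12,-89.9],
    [1,-0.0125,0.042,0.12,-89.9],
  ],
)

```text
clock: 16.85
ee_pos: [613.3, 41.2, 97.7]
ee_rot: [0.728, 0.686, 0.0, -0.003]
wrist_force: [-0.6, -0.2, 1.0]
finger_gap: 1.003
```

```bash
python3 - <<'E'
from h import *
st=manip.get_state();print(st["ee_pos"].round(1),R.from_quat(st["ee_rot"]).as_matrix().round(4).tolist(),st["joint_positions"].round(2))
im=cv2.imread("pics/w7.png")[:,:,::-1]
import json
s7=json.load(open("w7.json"))
b,r=fitblank(s7,[(190,190.2),(240,189.6),(290,190)],[],[(168,205)],[(336.8,195)],(628,43,-.06));print(b,r)
k,n,m,p=fitline(s7,im,list(range(112,164,2)),lambda u:203,4);print(k,n,m)
E
```

```text
[613.3  41.2  97.7] [[0.0595, 0.9982, -0.0045], [0.9982, -0.0595, 0.0051], [0.0048, -0.0048, -1.0]] [-0.19  0.5   0.07  1.8  -0.05  0.84  1.43]
[ 6.28576643e+02  4.34779910e+01 -5.62443709e-02] [ 0.19 -0.48 -0.14  0.78  0.83]
[-6.04801709e-02  7.99931451e+01] 26 26
```

carry_out(
  deltas=[
    [1,0.0004,0,0.03,0],
    [1,0.0004,0,0.055,0],
    [1,0.0004,0,0.068,0],
    [1,0.0004,0,0.0715,0],
    [1,0.0004,0,0.0715,0],
    [0.4,0.0004,0,0.0715,0],
    [0.1,0.0004,0,0.0715,0],
    [0,0.0004,0,0.0715,0],
    [-0.1,0.0004,0,0.0715,0],
    [-0.2,0.0004,0,0.0715,0],
  ],
  newtons=3,
)

```text
clock: 18.1
ee_pos: [613.0, 41.9, 26.1]
ee_rot: [0.728, 0.686, 0.0, -0.003]
wrist_force: [0.1, -0.2, -0.4]
finger_gap: 0.519
```

carry_out(
  deltas=[
    [-0.2,0,0,0,0],
    [-0.2,0,0,0,0],
    [-0.2,0,0,0,0],
    [-0.2,0,0,0,0],
  ],
  newtons=3,
)

```text
clock: 18.6
ee_pos: [613.0, 42.0, 26.2]
ee_rot: [0.728, 0.686, 0.0, -0.003]
wrist_force: [-0.6, 0.4, -0.3]
finger_gap: 0.459
```

carry_out(
  deltas=[
    [-0.2,0,0.003,0,0],
    [-0.2,0,0.006,0,0],
    [-0.2,0,0.009,0,0],
    [-0.2,0,0.012,0,0],
    [-0.2,0,0.015,0,0],
    [-0.2,0,0.017,0,0],
    [-0.2,0,0.018,0,0],
    [-0.2,0,0.018,0,0],
  ],
)

```text
clock: 19.6
ee_pos: [631.1, 41.0, 26.1]
ee_rot: [0.728, 0.686, 0.0, -0.003]
wrist_force: [-1.4, -0.2, 1.1]
finger_gap: 0.46
```

carry_out(
  deltas=[
    [-0.2,0,0.001,0,0],
    [-0.2,0,0.002,0,0],
    [-0.2,0,0.003,0,0],
    [-0.2,0,0.003,0,0],
  ],
)

```text
clock: 20.1
ee_pos: [633.7, 40.8, 25.9]
ee_rot: [0.728, 0.686, -0.0, -0.004]
wrist_force: [-2.3, -0.3, 1.9]
finger_gap: 0.457
```

carry_out(
  deltas=[
    [-0.2,0,0.001,0,0],
    [-0.2,0,0.002,0,0],
    [-0.2,0,0.003,0,0],
    [-0.2,0,0.003,0,0],
  ],
)

```text
clock: 20.6
ee_pos: [636.3, 40.8, 25.5]
ee_rot: [0.728, 0.686, -0.0, -0.004]
wrist_force: [-3.0, 1.5, -0.7]
finger_gap: 0.459
```

carry_out(
  deltas=[
    [-0.2,0,0.001,0,0],
    [-0.2,0,0.002,0,0],
    [-0.2,0,0.003,0,0],
    [-0.2,0,0.003,0,0],
  ],
)

```text
clock: 21.1
ee_pos: [639.4, 40.7, 25.4]
ee_rot: [0.728, 0.686, -0.0, -0.004]
wrist_force: [-2.7, 1.4, -1.3]
finger_gap: 0.456
```

```bash
python3 - <<'E'
from h import *
st,im=snap("wrist","w8");print(st["clock"],st["ee_pos"],st["wrist_force"])
cv2.imwrite("pics/w8b.png",cv2.resize(im[:,:,::-1],(800,600)))
E
```

```text
21.1 [639.43891021  40.69921501  25.41761468] [-2.66401807  1.39868511 -1.29663527]
```

View pics/w8b.png

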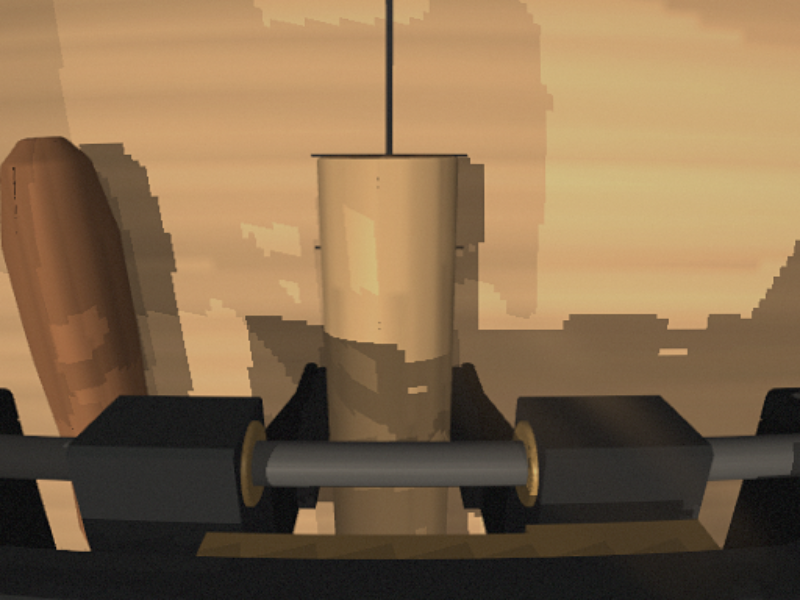

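Wrist picture: the near end is centred at col 388, the line leaves it at col 389, and the slide has met the batten because the force plateaus at about 3 N. Release, lift and check.

carry_out(
  deltas=[
    [0.1,0,0,0,0],
    [0.3,0,0,0,0],
    [0.6,0,0,0,0],
    [1,0,0,0,0],
    [1,0,0,0,0],
    [1,0,0,-0.03,0],
    [1,0,0,-0.08,0],
    [1,0,0,-0.14,0],
    [1,0,0,-0.19,0],
    [1,0,0,-0.19,0],
    [1,0,0,-0.19,0],
  ],
)

```text
clock: 22.52
ee_pos: [639.9, 39.7, 214.8]
ee_rot: [0.728, 0.686, -0.001, -0.004]
wrist_force: [0.3, 0.5, -0.3]
finger_gap: 1.001
```

carry_out(
  deltas=[
    [1,0,0,0,10],
    [1,0.01,0,0,20],
    [1,0.02,0,0,30],
    [1,0.03,0,0,40],
    [1,0.04,0,0,50],
    [1,0.05,0,0,60],
    [1,0.05,0,0,70],
    [1,0.05,0,0,80],
    [1,0.05,0,0,90],
    [1,0.05,0,0,90],
    [1,0.05,0,0,90],
  ],
)

```text
clock: 23.9
ee_pos: [642.3, 89.6, 213.9]
ee_rot: [1.0, -0.028, -0.004, -0.002]
wrist_force: [0.0, 0.2, -0.2]
finger_gap: 1.0
```

```bash
python3 - <<'E'
from h import *
import json
st,im=snap("wrist","w9");json.dump({k:list(map(float,st[k])) for k in("ee_pos","ee_rot")},open("w9.json","w"))
print(st["clock"],st["ee_pos"].round(1),st["wrist_force"],manip.boxes_of("blank","wrist")[:2])
k=[-.0599,78.7]
b=(645,40.1,-.06);overlay(st,im,b,k,735.7+3,"ov9",(90,130,355,320))
g=cv2.cvtColor(im,cv2.COLOR_RGB2GRAY).astype(int)
for u in (200,250,300): print(u,g[160:240,u].tolist())
for v in (200,210): print(v,g[v,165:190].tolist(),g[v,330:370].tolist())
E
```

```text
23.9 [642.3  89.6 213.9] [ 0.04544738  0.20287511 -0.17529429] [{'rect': [0.0, 178.9, 46.1, 219.6], 'conf': 0.71}, {'rect': [173.9, 199.8, 344.1, 235.8], 'conf': 0.64}]
200 [175, 174, 176, 176, 176, 174, 175, 175, 176, 174, 177, 174, 176, 173, 175, 176, 174, 174, 175, 176, 176, 177, 176, 178, 182, 114, 106, 107, 109, 108, 109, 109, 106, 108, 109, 110, 110, 114, 39, 78, 74, 77, 84, 90, 94, 102, 108, 117, 121, 122, 128, 142, 149, 156, 157, 159, 163, 165, 167, 172, 174, 177, 176, 176, 175, 173, 173, 175, 173, 169, 170, 167, 165, 158, 153, 156, 179, 178, 178, 178]
250 [168, 167, 166, 168, 167, 166, 168, 166, 167, 166, 168, 167, 166, 166, 168, 167, 169, 167, 166, 167, 166, 171, 168, 167, 169, 174, 105, 97, 100, 100, 100, 101, 99, 103, 102, 100, 103, 105, 41, 76, 70, 79, 84, 89, 95, 101, 99, 105, 115, 123, 135, 142, 144, 152, 154, 157, 159, 159, 157, 164, 168, 172, 171, 173, 177, 179, 180, 176, 178, 176, 174, 172, 173, 164, 151, 144, 172, 170, 170, 168]
300 [172, 171, 172, 171, 169, 171, 168, 169, 170, 172, 169, 171, 169, 170, 171, 170, 171, 170, 171, 170, 169, 170, 169, 171, 173, 113, 105
[... 179 characters left out ...]
 177, 178, 178, 177, 176, 174, 174, 170, 164, 154, 157, 169, 168, 166, 170]
200 [173, 173, 172, 172, 173, 174, 173, 178, 177, 176, 180, 182, 162, 95, 74, 76, 74, 72, 72, 74, 73, 75, 73, 73, 72] [79, 79, 77, 80, 81, 78, 83, 75, 78, 72, 71, 72, 61, 72, 106, 114, 110, 108, 108, 107, 107, 105, 104, 106, 106, 109, 114, 115, 114, 111, 109, 110, 112, 110, 106, 102, 157, 162, 160, 158]
210 [47, 47, 47, 48, 48, 48, 51, 51, 50, 70, 112, 128, 127, 128, 126, 130, 130, 130, 129, 127, 129, 129, 129, 129, 127] [121, 121, 122, 121, 120, 123, 123, 121, 119, 120, 120, 118, 120, 122, 112, 93, 114, 109, 108, 106, 105, 106, 108, 106, 111, 116, 114, 112, 113, 112, 113, 111, 108, 105, 118, 157, 164, 159, 156, 152]
```

View pics/ov9.png

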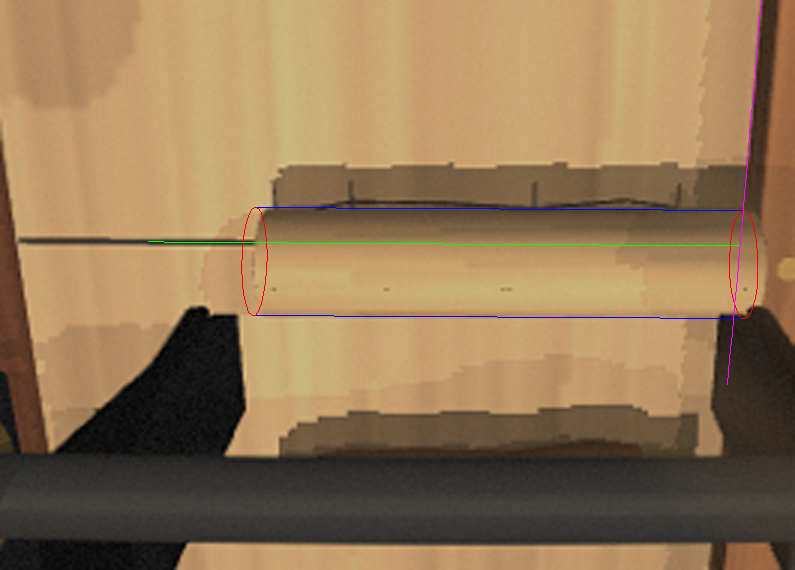

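```bash
python3 - <<'E'
from h import *
import json
st=json.load(open("w9.json"));im=cv2.imread("pics/w9.png")[:,:,::-1]
b,r=fitblank(st,[(200,198.8),(250,199),(300,199.3)],[(200,234.8),(250,235.3),(300,235.3)],[(174.3,215)],[(344.5,215)],(647,40,-.06));print(b,r)
k,n,m,p=fitline(st,im,range(100,168,2),lambda u:210.3,4);print(k,n,m,p[0],p[-1])
k2=np.array([-.0599,0]);k2[1]=np.mean([y-k2[0]*x for x,y,_ in px2w(cam("wrist",st),p,18)]);print(k2)
c=cam("wrist",st)
g=cv2.cvtColor(im,cv2.COLOR_RGB2GRAY).astype(int)
ps=[]
for v in range(135,188,6):
  row=g[v,325:362];u=325+int(np.argmin(np.diff(cv2.GaussianBlur(row.astype(np.float32)[None],(3,1),0)[0])))+.5;ps.append((u,v))
print(ps);q=px2w(c,ps,18);th=np.arctan(k2[0]);xa=q[:,:2]@[np.cos(th),np.sin(th)];print(xa.round(1))
report(st,b,k2,np.median(xa));report(st,b,k,np.median(xa))
E
```

```text
[ 6.48494521e+02  3.99286710e+01 -5.89309991e-02] [ 0.04 -0.01  0.05  0.18 -0.06  0.21  0.86  0.87]
[-5.90340568e-02  7.82270879e+01] 34 34 (100, np.float64(209.88262910798122)) (166, np.float64(210.25510204081633))
[-5.99000000e-02  7.86610892e+01]
[(343.5, 135), (342.5, 141), (342.5, 147), (341.5, 153), (340.5, 159), (340.5, 165), (339.5, 171), (339.5, 177), (338.5, 183)]
[736.2 735.6 736.1 735.6 735.  735.6 735.  735.6 735. ]
end 1 [738.3  34.6] lat 0.2 gap 0.6
end -1 [558.7  45.2] lat 0.0 gap 180.6
end 1 [738.3  34.6] lat -0.0 gap 0.5
end -1 [558.7  45.2] lat -0.0 gap 180.5
```

```bash
python3 -c "
from station import manip
print(manip.sign_off())"
```

```text
the job is handed in; nothing more can be done
None
```

I rolled the blank onto the centreline and set its end against the batten, then handed the job in at about 24 s. No verdict was reported.

- **Rolling:** Six light two-finger strokes on its top moved it about 112 mm, which works out at roughly 320° of roll. I did not measure the half turn directly.
- **Seating:** I straddled it with a 3 N grip and slid it, without lifting, along the line until the pads slipped at about 3 N against the batten. Then I released and backed off.
- **Last check:** The wrist camera put both end centres within about 0.2 mm of the line and the far end about 0.5 mm from the batten. The wrist force was near zero, so the robot was touching nothing.

**Disagreements and gaps:**
- My first fit used a pose read after the arm had moved and was about 7 mm off, so the first descent missed the blank. I corrected it before touching anything.
- The top and wrist cameras differed by about 1° on the line's direction, so I relied on wrist measurements relative to the line.
- I did not re-measure the pattern and the other items at the end. No move touched them as far as I could tell.

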